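# Pack the engraved acrylic pieces in their cases

## Task

Pack the four engraved green acrylic pieces: lay each one flat, engraved face up, in the open dark case made for its shape and size (long block, short block, large disc and small disc each in its own case), lying fully inside on the case's floor. Leave the plain L-shaped offcut and the rough stone where they lie.

Things in the scene. Friction and masses are not known exactly. Their poses are not given: they have to be found in the camera images.
- long_block: the longer engraved rectangular block, 90 x 36 mm, about 100 g, green tinted acrylic, 26 mm thick, lying flat, engraved with a fine pale motif on top; loose. Origin at the centre of its underside, z up, x along the 90 mm side.
- short_block: the shorter engraved rectangular block, 58 x 36 mm, about 65 g, green tinted acrylic, 26 mm thick, lying flat, engraved with a fine pale motif on top; loose. Origin at the centre of its underside, z up, x along the 58 mm side.
- large_disc: the larger engraved round disc, diameter 56 mm, about 75 g, green tinted acrylic, 26 mm thick, lying flat, engraved with a fine pale motif on top; loose. Origin at the centre of its underside, z up.
- small_disc: the smaller engraved round disc, diameter 38 mm, about 35 g, green tinted acrylic, 26 mm thick, lying flat, engraved with a fine pale motif on top; loose. Origin at the centre of its underside, z up.
- offcut: L-shaped waste offcut of the same green acrylic, without engraving, 56 x 56 mm overall, arms 22 mm wide, 26 mm thick; loose, to be left where it lies. Origin at the centre of its 56 mm square outline, on the underside.
- rough_stone: rough dark grey stone, about 55 mm across and 34 mm high; loose, to be left where it lies. Origin at the centre of its underside.
- long_case: case of the long block: rectangular, inside 106 x 52 mm; dark grey open case bottom with a grey liner, fixed to the bench: floor 3 mm thick, walls 3 mm thick, rim 10 mm above the bench. Origin at the centre of its underside (bench height), z up, x along the 106 mm side.
- short_case: case of the short block: rectangular, inside 74 x 52 mm; dark grey open case bottom with a grey liner, fixed to the bench: floor 3 mm thick, walls 3 mm thick, rim 10 mm above the bench. Origin at the centre of its underside (bench height), z up, x along the 74 mm side.
- large_round_case: case of the large disc: round, inside diameter 72 mm; dark grey open case bottom with a grey liner, fixed to the bench: floor 3 mm thick, walls 3 mm thick, rim 10 mm above the bench. Origin at the centre of its underside (bench height), z up.
- small_round_case: case of the small disc: round, inside diameter 54 mm; dark grey open case bottom with a grey liner, fixed to the bench: floor 3 mm thick, walls 3 mm thick, rim 10 mm above the bench. Origin at the centre of its underside (bench height), z up.
Not all that is in view belongs to the job. What is shaped like the large_round_case but purple is not meant.

How it is judged:
At the end, for the whole second after the job is handed in: Each engraved piece rests in its own case: centre within 13 mm of the case's, underside under 5.5 mm above the case's underside, flat within 0.12 rad, blocks along their cases within 0.35 rad, under 20 mm/s; offcut and stone within 25 mm of their starts (horizontal distance between long_block and long_case below 0.013 m and z of long_block in the frame of long_case below 0.0055 m and angle between each of long_block, short_block, large_disc, small_disc's own z axis and vertical below 0.12 rad and linear speed of each of long_block, short_block, large_disc, small_disc below 0.02 m/s and angle between the x axis of long_block and the x axis of long_case, either way round below 0.35 rad and horizontal distance between short_block and short_case below 0.013 m and z of short_block in the frame of short_case below 0.0055 m and angle between the x axis of short_block and the x axis of short_case, either way round below 0.35 rad and horizontal distance between large_disc and large_round_case below 0.013 m and z of large_disc in the frame of large_round_case below 0.0055 m and horizontal distance between small_disc and small_round_case below 0.013 m and z of small_disc in the frame of small_round_case below 0.0055 m and distance of each of offcut, rough_stone from where it was at the start of the episode below 0.025 m); the robot touches nothing.
It fails at once if the offcut is moved more than 25 mm (distance of offcut from where it was at the start of the episode above 0.025 m).
It fails at once if the rough stone is moved more than 25 mm (distance of rough_stone from where it was at the start of the episode above 0.025 m).
It also fails if it takes over 125 s, if anything falls off the work surface, if the arm or the gripper's body presses on something with over 40 N, if the wrist force passes 120 N, or if a joint passes its speed limit or range.

## Robot

A 6-joint arm with a two-finger parallel gripper is mounted at the origin on the work surface. World frame = base frame: x ahead of the robot, y to its left, z up, the work surface at z = 0. Lengths are in m, angles in rad, forces in N, time in s.
With the tool pointing down it reaches from about 0.35 to 0.775 m from the base axis. Payload 5.5 kg.
Tool frame: the origin (TCP) lies on the centre line of the jaws, within the pads' length; the fingertips stand manip.tcp_to_tips ahead of it and the grasp point (between the pads) lies 3 mm ahead of it (manip.tcp_to_tips is the distance from the TCP to the fingertips, in m); z points along the fingers, y is the line along which they close (so a half turn about z gives the same grasp; the last joint's range is limited). The gripper opens to 85 mm and grips with 20 to 120 N. Pads are 22 mm wide; open, the fingers measure 114 mm over their backs; the gripper's body (76 mm by 85 mm) begins 54 mm behind the grasp point. The pads swing forward as they close: fully open they stand 13 mm farther back than shut.
Start: joints at [-1.344, 0.313, 0.046, 1.304, 0, 1.431], TCP at [0.206, -0.537, 0.253] pointing down, gripper open.
Joint ranges: [-2.76, 2.76], [-0.86, 1.69], [-1.03, 1.26], [-2.2, 2.34], [-1.47, 1.5], [-3.14, 3.14]. Speed limits (rad/s): [2.57, 2.57, 3.14, 3.14, 3.14, 3.14].

## Interface

Orientations are given as [roll, pitch, yaw] about the fixed x, y, z axes, in that order (R = Rz(yaw) Ry(pitch) Rx(roll)).
In Python, from rig import manip gives the robot as it stands.
- The arm moves only by the tool apply_moves, never from a script. Its argument "targets" is a list of rows, each a list of 7 numbers: the shift along the tool's x, y, z in mm, then the turn, a rotation vector about the tool's x, y, z in rad, then the opening, from 0 (shut) to 1 (fully open). A call has 1 to 20 rows; each row is the pose to reach, as a shift and turn from the pose commanded when the call began, along the tool's axes at that moment; what a row does not reach only later rows make up. A row lasts 1/8 s, in which the tool goes at most 62.5 mm and 10.7 degrees, less where a joint would pass 70% of its speed; a pose out of reach is approached as far as the arm can. A call with a gripper value outside its range is refused whole. The fingers move at their own pace and stop on an object; the grip force is fixed at half the most. Time passes only in rows, so rows that repeat a pose let the fingers close. It gives the time, the measured TCP pose, the force, the opening and the grip force at its end, in the units of the state.
- manip.get_obs(): the state, without advancing time (a new reading comes with each control period).
- manip.get_image(name): name is "scene" or "top" or "wrist"; returns (picture, depth): 480x640x3 uint8, red, green, blue; 480x640 float32, m along the optical axis (not along the pixel's ray), 0 where there is no reading.
- manip.get_calibration(name): a dict with "camera_matrix" (3x3 intrinsics, pixels), "origin" and "attitude" of the camera in the world. Camera axes: x right, y down, z forward; pixel columns grow to the right and rows downward; lengths in m; the calibration is good to about 2 mm. A picture is of the moment at which its call begins: read the wrist's pose just before it. get_calibration takes no time and is no camera call; for the wrist camera it gives the pose at the moment of the call.
- manip.hand_in(): hands the job in; it is judged then, once.
The state is a dict: "clock": time; "joints": joint angles; "joint_velocities": joint speeds; "effort": joint torques, N m; "tool_pos": TCP position; "orientation": TCP orientation; "ft_force": force on the tool from outside, world axes, zero at the start; "torque": the same for the moment, N m; "finger_gap": opening from 0.0 (shut) to 1.0 (fully open); "grasp_force": force on a finger pad.
Only numpy, scipy, OpenCV 4.12 (cv2) and the standard library are available. Lean on these libraries where they do the work, as an engineer would, in place of code of your own. Each camera call takes 0.05 s, during which the arm holds its last target. There are 200 camera calls.

## Working session

There is one attempt and no reset: what is moved stays moved. The work goes in short steps, Python scripts to look and compute and a tool call to move; the robot and the scene stay as the last step left them, time stands still between calls to the robot, and variables do not carry over. Pictures are saved under pics/ and viewed, at most 14 in all, crops included, and the job is handed in when it is done.

Besides the shell and the picture viewer there is one more tool, called by a JSON object that holds its "api" and its "payload", one argument or row to a line. apply_moves: Moves the arm, as the interface text tells. Its arguments: {"type":"object","properties":{"targets":{"type":"array"}},"required":["targets"]}

```bash
ls; mkdir -p pics; python3 - <<'E'
from rig import manip
import cv2,numpy as np
np.set_printoptions(precision=4,suppress=True)
print(manip.tcp_to_tips, manip.get_obs())
for n in ["top","scene"]:
    im,d=manip.get_image(n); cv2.imwrite(f"pics/{n}0.png",im[:,:,::-1]); np.savez(f"{n}0.npz",im=im,d=d)
    print(n,manip.get_calibration(n),(d>0).mean())
print(manip.get_calibration("wrist"))
E
```

```text
pics
0.022 {'clock': 0.0, 'joints': array([-1.3436,  0.314 ,  0.045 ,  1.3036, -0.    ,  1.4312]), 'joint_velocities': array([-0.003 , -0.0005,  0.0004, -0.0003,  0.0001,  0.0001]), 'effort': array([  0.0001, -48.063 ,  29.8532,   0.0196,  -0.    ,   0.    ]), 'tool_pos': array([ 0.2061, -0.5363,  0.2524]), 'orientation': array([-3.1398, -0.0003,  0.3668]), 'ft_force': array([-0.0219,  0.0923,  0.9654]), 'torque': array([0.017 , 0.0354, 0.0024]), 'grasp_force': 0.0, 'finger_gap': 0.997511198536511}
top {'camera_matrix': array([[605.8771,   0.    , 322.2784],
       [  0.    , 605.8771, 239.1886],
       [  0.    ,   0.    ,   1.    ]]), 'origin': array([ 0.3281, -0.0131,  1.2694]), 'attitude': array([-3.0207,  0.0047, -1.5445])} 0.995927734375
scene {'camera_matrix': array([[524.1169,   0.    , 311.726 ],
       [  0.    , 524.1169, 238.7571],
       [  0.    ,   0.    ,   1.    ]]), 'origin': array([ 1.0874, -0.4691,  0.5403]), 'attitude': array([-2.1668,  0.0081,  0.9543])} 0.9959700520833333
{'camera_matrix': array([[373.1643,   0.    , 324.1722],
       [  0.    , 373.1643, 230.54  ],
       [  0.    ,   0.    ,   1.    ]]), 'origin': array([ 0.285 , -0.506 ,  0.3733]), 'attitude': array([ 2.8115,  0.0019, -1.2035])}
```

View pics/top0.png

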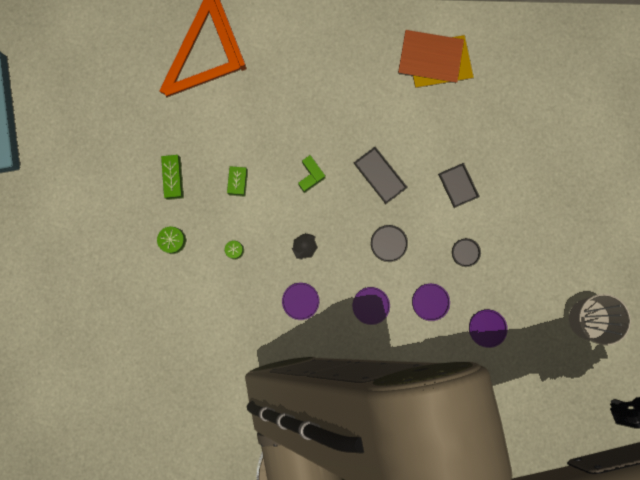

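View pics/scene0.png

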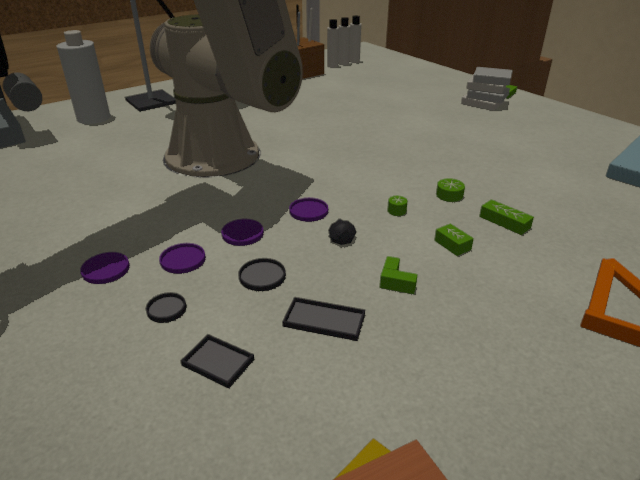

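The top view shows:
- **Long block:** (171,176)
- **Short block:** (237,180)
- **Offcut:** L-shaped, (312,173)
- **Large disc:** (171,239)
- **Small disc:** (234,249)
- **Stone:** (305,246)
- **Grey cases:** long (380,175), short (459,185), large round (389,243), small round (466,252)
- **Purple decoys:** (300,301), (371,306), (431,302), (488,328)

For the large round case I take the grey one at (389,243), since the other round ones of that size are purple. In the scene view the same things sit around (265,274) for that case, (324,318) for the long one, (217,360) for the short one and (166,307) for the small round one.

```bash
cat > h.py <<'E'
import cv2,numpy as np
from scipy.spatial.transform import Rotation as R
np.set_printoptions(precision=4,suppress=True)
def rays(cal,px):
    px=np.atleast_2d(px).astype(float); K=cal["camera_matrix"]
    d=np.c_[(px-K[[0,1],[2,2]])/K[[0,1],[0,1]],np.ones(len(px))]
    return cal["origin"],R.from_euler("xyz",cal["attitude"]).apply(d)
def plane(cal,px,z):
    o,d=rays(cal,px); return o+d*((z-o[2])/d[:,2])[:,None]
def tri(c1,p1,c2,p2):
    o1,d1=rays(c1,p1);o2,d2=rays(c2,p2);d1=d1[0];d2=d2[0]
    s=np.linalg.lstsq(np.c_[d1,-d2],o2-o1,rcond=None)[0]
    a,b=o1+s[0]*d1,o2+s[1]*d2
    return (a+b)/2,np.linalg.norm(a-b)
def blobs(m,amin=60):
    cs,_=cv2.findContours(m.astype(np.uint8),cv2.RETR_EXTERNAL,cv2.CHAIN_APPROX_NONE)
    return [c[:,0,:] for c in cs if cv2.contourArea(c)>=amin]
def cen(c):
    m=cv2.moments(c); return np.array([m["m10"],m["m01"]])/m["m00"]
def green(im):
    h=cv2.cvtColor(im,cv2.COLOR_RGB2HSV); return cv2.morphologyEx(cv2.inRange(h,(35,110,60),(65,255,255)),cv2.MORPH_CLOSE,np.ones((5,5)))
def dark(im):
    h=cv2.cvtColor(im,cv2.COLOR_RGB2HSV); return cv2.morphologyEx(((h[...,1]<45)&(h[...,2]<140)).astype(np.uint8),cv2.MORPH_CLOSE,np.ones((3,3)))
E
python3 - <<'E'
from h import *
from rig import manip
T=np.load("top0.npz");S=np.load("scene0.npz");ct=manip.get_calibration("top");cs=manip.get_calibration("scene")
# where do the tops project in each view; motif pixels inside
for nm,im,box in [("top",T["im"],(140,330,130,280)),("scene",S["im"],(370,540,165,300))]:
    print(nm)
    for c in blobs(green(im)):
        p=cen(c)
        if not(box[0]<p[0]<box[1] and box[2]<p[1]<box[3]):continue
        m=np.zeros(im.shape[:2],np.uint8);cv2.drawContours(m,[c[:,None]],-1,1,-1)
        s=cv2.cvtColor(im,cv2.COLOR_RGB2HSV)[...,1]; mo=(m>0)&(s<190); mo&=cv2.erode(m,np.ones((3,3)))>0
        v,u=np.nonzero(mo); print(p,cv2.contourArea(c),cv2.minAreaRect(c),"motif",len(u),[u.mean(),v.mean()] if len(u) else None, np.percentile(s[m>0],[10,50,90]))
for nm,im,box in [("top",T["im"],(340,490,140,270)),("scene",S["im"],(130,380,250,390))]:
    print(nm)
    for c in blobs(dark(im)):
        p=cen(c)
        if box[0]<p[0]<box[1] and box[2]<p[1]<box[3]: print(p,cv2.contourArea(c),cv2.minAreaRect(c))
D=T["d"]
for u,v in [(171,176),(237,180),(171,239),(234,249),(380,175),(389,243),(305,246),(280,200),(450,220)]:
    o,d=rays(ct,(u,v)); print((u,v),o+d[0]*D[v,u])
E
```

```text
top
[233.3926 249.3061] 244.5 ((233.0, 249.0), (18.0, 18.0), 0.0) motif 86 [np.float64(232.7325581395349), np.float64(248.75581395348837)] [116. 188. 205.]
[170.6192 239.4739] 565.5 ((171.0, 239.0), (26.0, 28.0), 90.0) motif 174 [np.float64(169.90804597701148), np.float64(239.11494252873564)] [125.8 201.  224. ]
[236.6176 180.4819] 469.0 ((236.6039581298828, 180.46041870117188), (18.010173797607422, 28.458065032958984), 5.710592269897461) motif 115 [np.float64(236.2173913043478), np.float64(179.56521739130434)] [127.2 204.  213. ]
[310.8521 173.9129] 449.5 ((306.7297058105469, 173.12161254882812), (27.318195343017578, 27.0856990814209), 54.462318420410156) motif 7 [np.float64(309.42857142857144), np.float64(172.71428571428572)] [145.1 208.  212. ]
[171.467  176.4494] 759.5 ((171.49288940429688, 176.39703369140625), (43.448516845703125, 18.954973220825195), 86.05481719970703) motif 202 [np.float64(171.46039603960395), np.float64(175.81683168316832)] [132. 215. 233.]
scene
[396.2198 270.9618] 453.5 ((400.8915100097656, 270.7473449707031), (36.628170013427734, 22.60924530029297), 17.354
[... 1039 characters left out ...]
051757812), (34.64822769165039, 35.35533905029297), 45.0)
[458.1455 184.8764] 867.0 ((458.16937255859375, 184.87513732910156), (36.77821731567383, 25.98876190185547), 65.69544982910156)
[380.0162 174.8849] 1255.0 ((379.9923400878906, 174.5615234375), (51.395591735839844, 26.136327743530273), 52.12501525878906)
scene
[313.8438 280.219 ] 240821.5 ((319.5, 239.5), (479.0, 639.0), 90.0)
(171, 176) [0.6045 0.3179 0.0241]
(237, 180) [0.5993 0.1787 0.0249]
(171, 239) [0.4707 0.3087 0.0305]
(234, 249) [0.4532 0.1776 0.032 ]
(380, 175) [ 0.6225 -0.1224  0.0036]
(389, 243) [ 0.4774 -0.1437  0.0014]
(305, 246) [0.4626 0.0317 0.0366]
(280, 200) [0.5636 0.0891 0.0005]
(450, 220) [ 0.5304 -0.2729 -0.0034]
```

```bash
python3 - <<'E'
from h import *
from rig import manip
S=np.load("scene0.npz")["im"];T=np.load("top0.npz")["im"];ct=manip.get_calibration("top");cs=manip.get_calibration("scene")
P={"long":((171.5,175.8),(507.9,211.2)),"short":((236.2,179.6),(455.1,233.3)),"large":((169.9,239.1),(450.8,184.2)),"small":((232.7,248.8),(397.6,199.6))}
for k,(a,b) in P.items():
    x,e=tri(ct,a,cs,b); print(k,"two-view",x,"gap",e,"plane26",plane(ct,a,.026)[0])
# long-axis directions of the blocks and cases (from the top view)
G=blobs(green(T));Dk=blobs(dark(T))
def axis(c,z):
    b=cv2.boxPoints(cv2.minAreaRect(c)); w=plane(ct,b,z)[:,:2]; e=[w[1]-w[0],w[2]-w[1]]; L=[np.linalg.norm(i) for i in e]
    d=e[int(L[1]>L[0])]; return np.degrees(np.arctan2(d[1],d[0]))%180,L
for n,p,B,z in [("long",(171,176),G,.026),("short",(237,180),G,.026),("longcase",(380,175),Dk,.008),("shortcase",(458,185),Dk,.008)]:
    c=min(B,key=lambda c:np.hypot(*(cen(c)-p))); print(n,axis(c,z))
v=cv2.cvtColor(S,cv2.COLOR_RGB2HSV); m=((v[...,2]<78)&(v[...,1]<70)).astype(np.uint8)
for n,pt,ps in [("longcase",(380,174.8),(324,318)),("shortcase",(458.1,184.9),(217,360)),("largecase",(388.6,242.9),(262,274)),("smallcase",(465.8,252),(166,307))]:
    B=[c for c in blobs(m,40) if np.hypot(*(cen(c)-ps))<12]
    for c in B: q=cen(cv2.convexHull(c)); print(n,q,tri(ct,pt,cs,q),"plane6",plane(ct,pt,.006)[0])
    if not B: print(n,"none",plane(ct,pt,.006)[0], [S[int(ps[1]),int(ps[0])]])
print("stone",plane(ct,(305,246),.02),"offcut",plane(ct,(306.7,173.1),.02))
E
```

```text
long two-view [0.6063 0.318  0.0249] gap 0.0038121611692208944 plane26 [0.6046 0.3163 0.026 ]
short two-view [0.6005 0.1809 0.0255] gap 0.001439432614371807 plane26 [0.5999 0.1803 0.026 ]
large two-view [0.4712 0.3124 0.026 ] gap 0.0007166008107881946 plane26 [0.4709 0.3121 0.026 ]
small two-view [0.454  0.181  0.0262] gap 0.00037192803356765077 plane26 [0.4541 0.1812 0.026 ]
long (np.float64(6.980402313344257), [np.float64(0.03987517838418238), np.float64(0.09315012152104997)])
short (np.float64(176.97213557845933), [np.float64(0.06063726943757684), np.float64(0.03791365810398648)])
longcase (np.float64(38.24062915627107), [np.float64(0.05645410062594715), np.float64(0.11016870520168762)])
shortcase (np.float64(23.943093205318775), [np.float64(0.055911971895391134), np.float64(0.0784222669975493)])
longcase [324.4888 318.5414] (array([ 0.623 , -0.1223,  0.0036]), np.float64(0.0002539560505914229)) plane6 [ 0.6224 -0.1222  0.006 ]
shortcase [217.8009 360.6781] (array([ 0.6051, -0.289 ,  0.0032]), np.float64(0.0008340198581066221)) plane6 [ 0.6047 -0.288   0.006 ]
largecase [261.9739 274.3243] (array([ 0.4771, -0.1428,  0.004 ]), np.float64(0.0006148014265129285)) plane6 [ 0.477  -0.1423  0.006 ]
smallcase [165.8369 307.5199] (array([ 0.4621, -0.3047,  0.0044]), np.float64(0.0007361255510677332)) plane6 [ 0.462 -0.304  0.006]
stone [[0.4644 0.0323 0.02  ]] offcut [[0.6189 0.0333 0.02  ]]
```

```bash
python3 - <<'E'
import cv2
im=cv2.imread("pics/top0.png")[145:345,150:500]; cv2.imwrite("pics/crop1.png",cv2.resize(im,None,fx=2.25,fy=2.25,interpolation=cv2.INTER_CUBIC))
E
```

```text
(no output)
```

View pics/crop1.png

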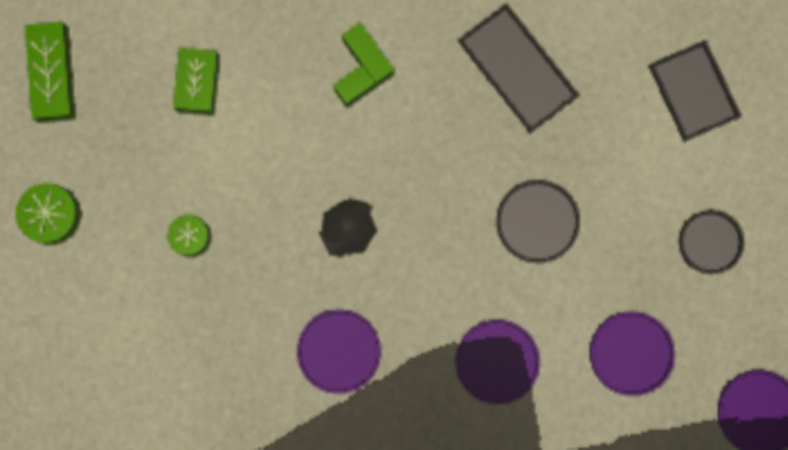

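The crop confirms it: the grey case of the large disc's size is at top (389,243), the other discs of that size at (300,301), (371,306), (431,302) and (488,328) are purple decoys. All four pieces carry engraving, and the L offcut is plain. I'm moving over the pieces with the closing line along world y.

{"api": "apply_moves", "payload": {
  "targets": [
    [585, -618, 0, 0, 0, -2.775, 1],
    [585, -618, 0, 0, 0, -2.775, 1],
    [585, -618, 0, 0, 0, -2.775, 1],
    [585, -618, 0, 0, 0, -2.775, 1],
    [585, -618, 0, 0, 0, -2.775, 1],
    [585, -618, 0, 0, 0, -2.775, 1],
    [585, -618, 0, 0, 0, -2.775, 1],
    [585, -618, 0, 0, 0, -2.775, 1],
    [585, -618, 0, 0, 0, -2.775, 1],
    [585, -618, 0, 0, 0, -2.775, 1],
    [585, -618, 0, 0, 0, -2.775, 1],
    [585, -618, 0, 0, 0, -2.775, 1],
    [585, -618, 0, 0, 0, -2.775, 1],
    [585, -618, 0, 0, 0, -2.775, 1],
    [585, -618, 0, 0, 0, -2.775, 1],
    [585, -618, 0, 0, 0, -2.775, 1],
    [585, -618, 0, 0, 0, -2.775, 1],
    [585, -618, 0, 0, 0, -2.775, 0.8]
  ]
}}

```text
clock: 2.35
tool_pos: [0.5306, 0.2493, 0.2534]
orientation: [-3.142, 0.0, 3.139]
ft_force: [-0.0, -0.5, -0.2]
finger_gap: 0.816
grasp_force: 0.0
```

```bash
cat >> h.py <<'E'
def togo(obs,x,y,z,yaw):
    "shift (mm) and turn (rotvec) in tool axes from the present pose to a downward pose"
    r=R.from_euler("xyz",obs["orientation"]); t=R.from_euler("xyz",[np.pi,0,yaw])
    return np.r_[1000*r.inv().apply(np.array([x,y,z])-obs["tool_pos"]),(r.inv()*t).as_rotvec()].round(3)
E
python3 - <<'E'
from h import *
from rig import manip
o=manip.get_obs();print(o["clock"],o["tool_pos"],o["orientation"],o["joints"],manip.tcp_to_tips)
c=manip.get_calibration("wrist");im,d=manip.get_image("wrist");cv2.imwrite("pics/w1.png",im[:,:,::-1]);print(c)
for b in blobs(green(im),300):
    m=np.zeros(im.shape[:2],np.uint8);cv2.drawContours(m,[b[:,None]],-1,1,-1)
    s=cv2.cvtColor(im,cv2.COLOR_RGB2HSV)[...,1];mo=(m>0)&(s<190)&(cv2.erode(m,np.ones((5,5)))>0);v,u=np.nonzero(mo)
    print(cen(b),cv2.contourArea(b),plane(c,cen(b),.02)[0],"motif",len(u),plane(c,(u.mean(),v.mean()),.026)[0] if len(u) else 0)
E
```

```text
2.35 [0.5306 0.2493 0.2534] [-3.1415  0.0001  3.1395] [ 0.3024  0.3353  0.0773  1.3128 -0.0001  0.3045] 0.022
{'camera_matrix': array([[373.1643,   0.    , 324.1722],
       [  0.    , 373.1643, 230.54  ],
       [  0.    ,   0.    ,   1.    ]]), 'origin': array([0.4475, 0.25  , 0.3742]), 'attitude': array([ 2.8104, -0.0003,  1.5692])}
[108.6907 272.5301] 1917.5 [0.6152 0.0248 0.02  ] motif 252 [0.5889 0.0469 0.026 ]
[256.6474 256.5114] 2098.5 [0.5974 0.1804 0.02  ] motif 1810 [0.5948 0.1816 0.026 ]
[389.9432 260.407 ] 2960.5 [0.602  0.3177 0.02  ] motif 2548 [0.5995 0.3167 0.026 ]
[391.5048 128.7718] 3030.0 [0.4706 0.3118 0.02  ] motif 2631 [0.4702 0.3108 0.026 ]
[245.9366 110.1177] 1409.5 [0.4541 0.1794 0.02  ] motif 1144 [0.454  0.1806 0.026 ]
```

View pics/w1.png

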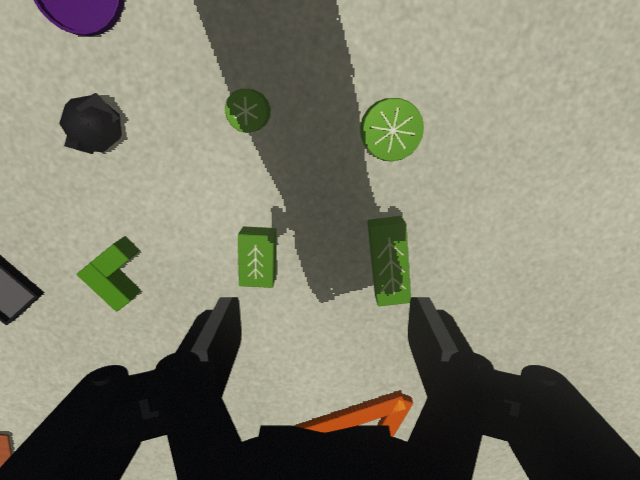

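The wrist view shows the small disc at (246,110), large disc at (392,129), short block at (257,257) and long block at (390,260), with the stone and offcut off to the left. The small disc goes first.

{"api": "apply_moves", "payload": {
  "targets": [
    [76, -69, 100, 0, 0, 0, 0.8],
    [76, -69, 140, 0, 0, 0, 0.8],
    [76, -69, 140, 0, 0, 0, 0.8],
    [76, -69, 180, 0, 0, 0, 0.8],
    [76, -69, 222, 0, 0, 0, 0.8],
    [76, -69, 222, 0, 0, 0, 0.8],
    [76, -69, 222, 0, 0, 0, 0.8],
    [76, -69, 222, 0, 0, 0, 0],
    [76, -69, 222, 0, 0, 0, 0],
    [76, -69, 222, 0, 0, 0, 0],
    [76, -69, 222, 0, 0, 0, 0],
    [76, -69, 222, 0, 0, 0, 0],
    [76, -69, 222, 0, 0, 0, 0]
  ]
}}

```text
clock: 4.03
tool_pos: [0.4561, 0.1812, 0.0333]
orientation: [3.141, 0.003, -3.141]
ft_force: [-0.4, -1.1, 7.5]
finger_gap: 0.418
grasp_force: 59.0
```

{"api": "apply_moves", "payload": {
  "targets": [
    [0, 0, -50, 0, 0, 0, 0],
    [0, 0, -100, 0, 0, 0, 0],
    [-6, -485, -100, 0, 0, 0, 0],
    [-6, -485, -100, 0, 0, 0, 0],
    [-6, -485, -100, 0, 0, 0, 0],
    [-6, -485, -100, 0, 0, 0, 0],
    [-6, -485, -100, 0, 0, 0, 0],
    [-6, -485, -100, 0, 0, 0, 0],
    [-6, -485, -100, 0, 0, 0, 0],
    [-6, -485, -100, 0, 0, 0, 0],
    [-6, -485, -100, 0, 0, 0, 0],
    [-6, -485, -100, 0, 0, 0, 0]
  ]
}}

```text
clock: 5.52
tool_pos: [0.4605, -0.3038, 0.1315]
orientation: [3.141, -0.0, 3.141]
ft_force: [0.2, -0.1, -0.3]
finger_gap: 0.421
grasp_force: 60.2
```

```bash
python3 - <<'E'
from h import *
from rig import manip
o=manip.get_obs();print(o["clock"],o["tool_pos"],o["finger_gap"],o["grasp_force"])
print(togo(o,.462,-.304,.036,np.pi))
c=manip.get_calibration("wrist");im,d=manip.get_image("wrist");cv2.imwrite("pics/w2.png",im[:,:,::-1])
for b in blobs(dark(im),300)+blobs(green(im),300): print(cen(b),cv2.contourArea(b),cv2.boundingRect(b),plane(c,cen(b),.006)[0])
E
```

```text
5.525 [ 0.4605 -0.3038  0.1315] 0.42064428193280634 60.16274571418762
[-1.51  -0.264 95.547  0.    -0.    -0.   ]
[398.0553 308.3108] 128064.0 (9, 0, 631, 480) [ 0.5239 -0.2475  0.006 ]
[324.2484 305.964 ] 7615.5 (280, 253, 90, 106) [ 0.5219 -0.303   0.006 ]
```

View pics/w2.png

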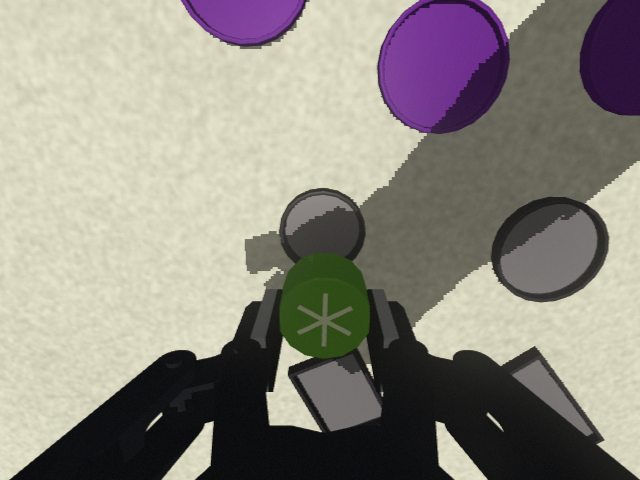

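The disc is held level between the jaws at (324,305). The small round case is ahead at (322,230), and the large round case is at (550,249).

```bash
python3 - <<'E'
from h import *
from rig import manip
c=manip.get_calibration("wrist")
print(plane(c,[(322.5,230),(322.5,188),(550,249)],.009), plane(c,[(324.5,319)],.120))
E
```

```text
[[ 0.4606 -0.3035  0.009 ]
 [ 0.4312 -0.3035  0.009 ]
 [ 0.4746 -0.1439  0.009 ]] [[ 0.4611 -0.3024  0.12  ]]
```

{"api": "apply_moves", "payload": {
  "targets": [
    [-1, 0, 50, 0, 0, 0, 0],
    [-1, 0, 80, 0, 0, 0, 0],
    [-1, 0, 90, 0, 0, 0, 0],
    [-1, 0, 95, 0, 0, 0, 0],
    [-1, 0, 95, 0, 0, 0, 0]
  ]
}}

```text
clock: 6.2
tool_pos: [0.4625, -0.3042, 0.0372]
orientation: [-3.141, 0.001, -3.141]
ft_force: [1.5, -0.4, -0.7]
finger_gap: 0.42
grasp_force: 60.4
```

{"api": "apply_moves", "payload": {
  "targets": [
    [0, 0, 0.5, 0, 0, 0, 0.6],
    [0, 0, 0.5, 0, 0, 0, 0.65],
    [0, 0, 0.5, 0, 0, 0, 0.65],
    [0, 0, 0.5, 0, 0, 0, 0.65],
    [0, 0, -50, 0, 0, 0, 0.65],
    [0, 0, -110, 0, 0, 0, 0.95],
    [0, 0, -140, 0, 0, 0, 1],
    [0, 0, -140, 0, 0, 0, 1]
  ]
}}

```text
clock: 7.2
tool_pos: [0.4632, -0.3054, 0.1794]
orientation: [-3.137, 0.005, -3.141]
ft_force: [1.0, -0.0, 0.7]
finger_gap: 0.999
grasp_force: 0.0
```

```bash
cat > look.py <<'E'
from h import *
from rig import manip
import sys
o=manip.get_obs();c=manip.get_calibration("wrist");im,d=manip.get_image("wrist");cv2.imwrite(f"pics/{sys.argv[1]}.png",im[:,:,::-1])
print(o["clock"],o["tool_pos"],o["finger_gap"],o["grasp_force"])
for b in blobs(green(im),300): print(cen(b),cv2.contourArea(b),cv2.boundingRect(b),"z.02:",plane(c,cen(b),.02)[0],cv2.minAreaRect(b)[2])
for a in sys.argv[2:]:
    t=eval(a); print("togo",t,togo(o,*t))
E
python3 look.py w3 ".4706,.3115,.033,np.pi"
```

```text
7.2 [ 0.4632 -0.3054  0.1794] 0.9987869614824657 0.0
[325.9529 210.1005] 1986.0 (302, 184, 49, 53) z.02: [ 0.4603 -0.3041  0.02  ] 90.0
togo (0.4706, 0.3115, 0.033, 3.141592653589793) [ -6.827 617.551 143.849  -0.004   0.005   0.   ]
```

View pics/w3.png

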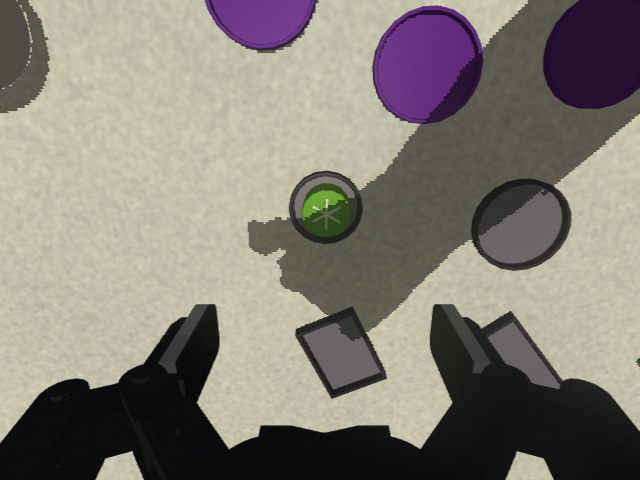

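Small disc lies inside its case, both centred near (326,209). On to the large disc.

{"api": "apply_moves", "payload": {
  "targets": [
    [-7, 617, 0, 0, 0, 0, 1],
    [-7, 617, 0, 0, 0, 0, 1],
    [-7, 617, 0, 0, 0, 0, 1],
    [-7, 617, 0, 0, 0, 0, 1],
    [-7, 617, 0, 0, 0, 0, 1],
    [-7, 617, 0, 0, 0, 0, 1],
    [-7, 617, 0, 0, 0, 0, 1],
    [-7, 617, 0, 0, 0, 0, 1],
    [-7, 617, 0, 0, 0, 0, 1],
    [-7, 617, 0, 0, 0, 0, 1],
    [-7, 617, 50, 0, 0, 0, 1],
    [-7, 617, 90, 0, 0, 0, 1],
    [-7, 617, 90, 0, 0, 0, 1],
    [-7, 617, 90, 0, 0, 0, 1]
  ]
}}

```text
clock: 9.0
tool_pos: [0.4687, 0.3127, 0.0865]
orientation: [-3.141, -0.0, 3.142]
ft_force: [0.0, -0.5, 1.1]
finger_gap: 0.996
grasp_force: 0.0
```

```bash
python3 look.py w4 ".4706,.3115,.032,np.pi"
```

```text
9.0 [0.4687 0.3127 0.0865] 0.9963467268772848 0.0
[120.0232 467.8967] 907.0 (95, 451, 49, 29) z.02: [0.6204 0.1747 0.02  ] 90.0
[324.341  403.6727] 2841.0 (295, 375, 61, 57) z.02: [0.5655 0.3134 0.02  ] 82.87498474121094
[321.6021 263.8126] 8478.5 (270, 210, 104, 107) z.02: [0.4692 0.3119 0.02  ] 73.3007583618164
togo (0.4706, 0.3115, 0.032, 3.141592653589793) [-1.891 -1.204 54.473 -0.    -0.    -0.   ]
```

{"api": "apply_moves", "payload": {
  "targets": [
    [-1, -1, 30, 0, 0, 0, 1],
    [-1, -1, 55, 0, 0, 0, 1],
    [-1, -1, 55, 0, 0, 0, 1],
    [-1, -1, 55, 0, 0, 0, 0],
    [-1, -1, 55, 0, 0, 0, 0],
    [-1, -1, 55, 0, 0, 0, 0],
    [-1, -1, 55, 0, 0, 0, 0],
    [-1, -1, 55, 0, 0, 0, 0]
  ]
}}

```text
clock: 10.05
tool_pos: [0.4712, 0.3125, 0.0338]
orientation: [3.14, 0.004, -3.141]
ft_force: [-0.8, -1.7, 7.8]
finger_gap: 0.628
grasp_force: 61.9
```

{"api": "apply_moves", "payload": {
  "targets": [
    [0, 0, -50, 0, 0, 0, 0],
    [0, 0, -100, 0, 0, 0, 0],
    [-5, -455, -100, 0, 0, 0, 0],
    [-5, -455, -100, 0, 0, 0, 0],
    [-5, -455, -100, 0, 0, 0, 0],
    [-5, -455, -100, 0, 0, 0, 0],
    [-5, -455, -100, 0, 0, 0, 0],
    [-5, -455, -100, 0, 0, 0, 0],
    [-5, -455, -100, 0, 0, 0, 0],
    [-5, -455, -100, 0, 0, 0, 0],
    [-5, -455, -100, 0, 0, 0, 0],
    [-5, -455, -100, 0, 0, 0, 0]
  ]
}}

```text
clock: 11.55
tool_pos: [0.4745, -0.1419, 0.1314]
orientation: [3.141, -0.0, -3.14]
ft_force: [0.6, -0.3, -1.5]
finger_gap: 0.625
grasp_force: 63.7
```

```bash
python3 look.py w5 ".476,-.143,.037,np.pi"
```

```text
11.55 [ 0.4745 -0.1419  0.1314] 0.6252302343404419 63.749152421951294
[553.2408 376.1305] 1038.0 (527, 354, 51, 46) z.02: [0.5881 0.0333 0.02  ] 45.0
[324.1957 309.3003] 15064.5 (257, 238, 135, 142) z.02: [ 0.5304 -0.1411  0.02  ] 90.0
[ 74.3268 213.3941] 3848.5 (34, 182, 82, 65) z.02: [ 0.4598 -0.303   0.02  ] 71.56504821777344
togo (0.476, -0.143, 0.037, 3.141592653589793) [-1.475 -1.189 94.448  0.001 -0.     0.001]
```

{"api": "apply_moves", "payload": {
  "targets": [
    [-1, -1, 50, 0, 0, 0, 0],
    [-1, -1, 80, 0, 0, 0, 0],
    [-1, -1, 95, 0, 0, 0, 0],
    [-1, -1, 95, 0, 0, 0, 0],
    [-1, -1, 95, 0, 0, 0, 0],
    [-1, -1, 96, 0, 0, 0, 0.85],
    [-1, -1, 96, 0, 0, 0, 0.85],
    [-1, -1, 96, 0, 0, 0, 0.85],
    [-1, -1, 96, 0, 0, 0, 0.85],
    [-1, -1, 50, 0, 0, 0, 0.85],
    [-1, -1, -10, 0, 0, 0, 0.85],
    [-1, -1, -50, 0, 0, 0, 0.85],
    [-1, -1, -50, 0, 0, 0, 0.85]
  ]
}}

```text
clock: 13.22
tool_pos: [0.4779, -0.1452, 0.185]
orientation: [-3.138, 0.007, -3.141]
ft_force: [0.9, -0.8, -0.8]
finger_gap: 0.854
grasp_force: 0.0
```

```bash
python3 look.py w6 ".599,.1805,.18,np.pi-.05"
```

```text
13.225 [ 0.4779 -0.1452  0.185 ] 0.8537690063731052 0.0
[508.8486 342.451 ] 2270.5 (471, 313, 74, 63) z.02: [0.6011 0.0219 0.02  ] 47.48955535888672
[326.6654 208.8593] 4039.5 (291, 172, 72, 74) z.02: [ 0.4759 -0.1432  0.02  ] 90.0
[121.6766 188.8811] 2476.0 (91, 163, 63, 54) z.02: [ 0.46   -0.3033  0.02  ] 71.56504821777344
togo (0.599, 0.1805, 0.18, 3.0915926535897933) [-121.08   325.717    4.686   -0.003    0.007    0.05 ]
```

View pics/w6.png

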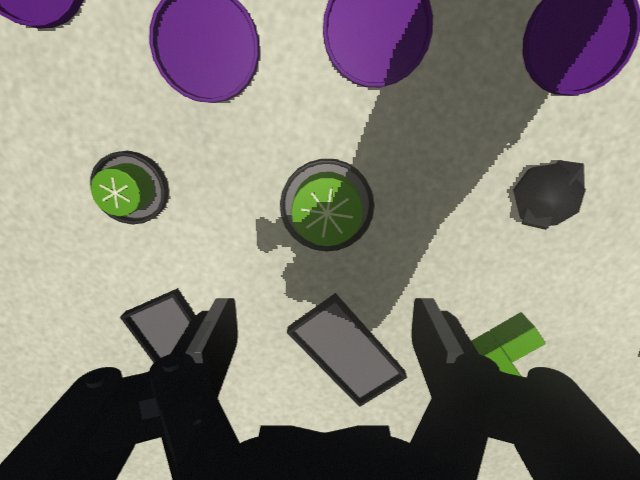

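Both discs are in: large at (327,209), small at (122,189). The stone (548,193) and offcut (509,342) are untouched. Next is the short block.

{"api": "apply_moves", "payload": {
  "targets": [
    [-121, 326, 0, 0, 0, 0.05, 0.85],
    [-121, 326, 0, 0, 0, 0.05, 0.85],
    [-121, 326, 0, 0, 0, 0.05, 0.85],
    [-121, 326, 0, 0, 0, 0.05, 0.85],
    [-121, 326, 0, 0, 0, 0.05, 0.85],
    [-121, 326, 0, 0, 0, 0.05, 0.85],
    [-121, 326, 50, 0, 0, 0.05, 0.8],
    [-121, 326, 85, 0, 0, 0.05, 0.8],
    [-121, 326, 85, 0, 0, 0.05, 0.8],
    [-121, 326, 85, 0, 0, 0.05, 0.8]
  ]
}}

```text
clock: 14.52
tool_pos: [0.5968, 0.1817, 0.0964]
orientation: [-3.141, -0.0, 3.092]
ft_force: [0.9, 0.6, 1.3]
finger_gap: 0.797
grasp_force: 0.0
```

```bash
python3 look.py w7 ".599,.1805,.032,np.pi-.05"
```

```text
14.525 [0.5968 0.1817 0.0964] 0.7974098838160072 0.0
[ 67.1071 298.0505] 7847.0 (4, 232, 117, 130) z.02: [0.6163 0.028  0.02  ] 45.0
[319.7252 257.0164] 6541.5 (287, 205, 66, 106) z.02: [0.5973 0.1798 0.02  ] 90.0
[557.1169 251.0642] 12768.5 (513, 172, 91, 163) z.02: [0.6004 0.3151 0.02  ] 90.0
togo (0.599, 0.1805, 0.032, 3.0915926535897933) [-2.335 -1.125 64.399 -0.    -0.    -0.   ]
```

View pics/w7.png

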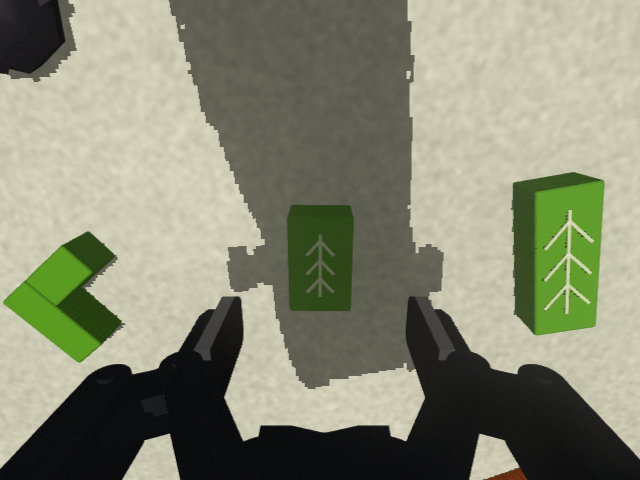

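The short block is at (320,257), square with the jaws. The long block is at (560,255), clear of the right finger.

{"api": "apply_moves", "payload": {
  "targets": [
    [-2, -1, 40, 0, 0, 0, 0.8],
    [-2, -1, 64, 0, 0, 0, 0.8],
    [-2, -1, 64, 0, 0, 0, 0.8],
    [-2, -1, 64, 0, 0, 0, 0],
    [-2, -1, 64, 0, 0, 0, 0],
    [-2, -1, 64, 0, 0, 0, 0],
    [-2, -1, 64, 0, 0, 0, 0],
    [-2, -1, 64, 0, 0, 0, 0],
    [-2, -1, 64, 0, 0, 0, 0]
  ]
}}

```text
clock: 15.7
tool_pos: [0.6004, 0.181, 0.0348]
orientation: [3.141, 0.004, 3.092]
ft_force: [-0.8, 0.3, 6.2]
finger_gap: 0.403
grasp_force: 61.2
```

```bash
python3 - <<'E'
from h import *
from rig import manip
o=manip.get_obs();print(o["clock"],togo(o,.605,-.288,.13,np.pi+.418))
im=cv2.imread("pics/w6.png")[:,:,::-1]
c=manip.get_calibration("wrist");c["origin"]=np.array([.4779-.0831,-.1452+.0007,.185+.1208])
# trunk of the long block's motif seen from above (w7 pose), tool yaw 3.092
c["attitude"]=np.array([2.8104,0,1.5692-.0475]);r=R.from_euler("z",-.05);c["origin"]=np.array([.5968,.1817,.0964])+r.apply([-.0831,.0007,.1208])
t=plane(c,[(570,212),(567.5,312),(604,181),(595,326),(536,190),(537,335)],.026);print(t,[np.degrees(np.arctan2(*(t[i+1]-t[i])[[1,0]])) for i in (0,2,4)], t[2:].mean(0))
E
```

```text
15.7 [ -28.375 -468.169  -95.437   -0.       0.004   -0.468]
[[0.5755 0.3146 0.026 ]
 [0.6369 0.3232 0.026 ]
 [0.5595 0.3295 0.026 ]
 [0.6473 0.3411 0.026 ]
 [0.5626 0.2949 0.026 ]
 [0.6519 0.3075 0.026 ]] [np.float64(7.9541495693463675), np.float64(7.527620404872979), np.float64(8.019575105474301)] [0.6053 0.3183 0.026 ]
```

{"api": "apply_moves", "payload": {
  "targets": [
    [0, 0, -50, 0, 0, 0, 0],
    [0, 0, -97, 0, 0, 0, 0],
    [-28, -468, -97, 0, 0, -0.468, 0],
    [-28, -468, -97, 0, 0, -0.468, 0],
    [-28, -468, -97, 0, 0, -0.468, 0],
    [-28, -468, -97, 0, 0, -0.468, 0],
    [-28, -468, -97, 0, 0, -0.468, 0],
    [-28, -468, -97, 0, 0, -0.468, 0],
    [-28, -468, -97, 0, 0, -0.468, 0],
    [-28, -468, -97, 0, 0, -0.468, 0],
    [-28, -468, -97, 0, 0, -0.468, 0],
    [-28, -468, -97, 0, 0, -0.468, 0]
  ]
}}

```text
clock: 17.2
tool_pos: [0.6031, -0.2876, 0.1296]
orientation: [3.141, 0.0, -2.724]
ft_force: [0.3, -0.1, -1.1]
finger_gap: 0.399
grasp_force: 60.4
```

```bash
python3 look.py w8 ".605,-.288,.038,np.pi+.418"
```

```text
17.2 [ 0.6031 -0.2876  0.1296] 0.39887175627247906 60.35279631614685
[324.3046 304.372 ] 12522.5 (277, 233, 95, 146) z.02: [ 0.6495 -0.2665  0.02  ] 90.0
[606.0508 146.9382] 5690.0 (564, 99, 76, 96) z.02: [ 0.4812 -0.1544  0.02  ] 90.0
[400.123  16.039] 2155.0 (366, 0, 76, 40) z.02: [ 0.4698 -0.3013  0.02  ] 90.0
togo (0.605, -0.288, 0.038, 3.5595926535897933) [-1.522 -1.136 91.572  0.     0.     0.   ]
```

View pics/w8.png

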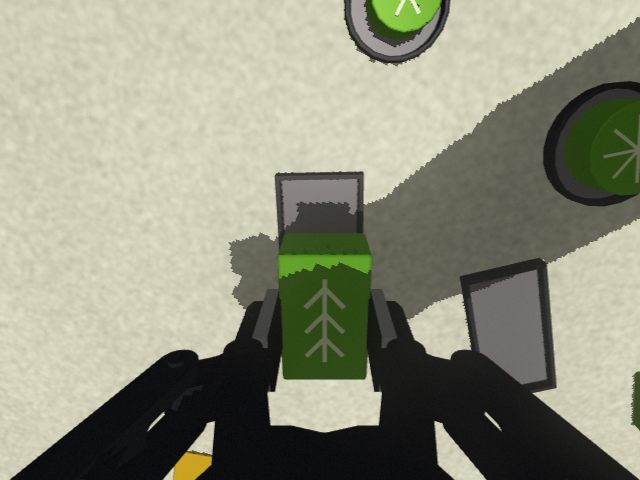

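The held short block (324,305) lines up with the short case, whose far edge is at (276–363,172). I'm lowering it with a 2 mm shift.

{"api": "apply_moves", "payload": {
  "targets": [
    [-1, -2, 50, 0, 0, 0, 0],
    [-1, -2, 80, 0, 0, 0, 0],
    [-1, -2, 92, 0, 0, 0, 0],
    [-1, -2, 92, 0, 0, 0, 0],
    [-1, -2, 92, 0, 0, 0, 0],
    [-1, -2, 93, 0, 0, 0, 0.65],
    [-1, -2, 93, 0, 0, 0, 0.65],
    [-1, -2, 93, 0, 0, 0, 0.65],
    [-1, -2, 93, 0, 0, 0, 0.65],
    [-1, -2, 50, 0, 0, 0, 0.65],
    [-1, -2, -10, 0, 0, 0, 0.7],
    [-1, -2, -50, 0, 0, 0, 0.8],
    [-1, -2, -50, 0, 0, 0, 0.8]
  ]
}}

```text
clock: 18.88
tool_pos: [0.6071, -0.2908, 0.1842]
orientation: [-3.134, 0.005, -2.723]
ft_force: [0.0, 0.5, 0.1]
finger_gap: 0.802
grasp_force: 0.0
```

```bash
python3 look.py w9 ".605,.318,.18,np.pi+.13"
```

```text
18.875 [ 0.6071 -0.2908  0.1842] 0.8020094699873417 0.0
[619.698  359.0208] 2555.5 (598, 324, 42, 72) z.02: [0.6252 0.0114 0.02  ] 90.0
[328.4019 209.6752] 3439.5 (305, 172, 48, 77) z.02: [ 0.6046 -0.2892  0.02  ] 90.0
[586.7707 133.2121] 4870.5 (548, 95, 80, 79) z.02: [ 0.4734 -0.1394  0.02  ] 90.0
[395.7781  19.7642] 2183.0 (367, 0, 61, 47) z.02: [ 0.4647 -0.3023  0.02  ] 90.0
togo (0.605, 0.318, 0.18, 3.271592653589793) [-245.235  557.242    1.384   -0.006    0.006    0.288]
```

View pics/w9.png

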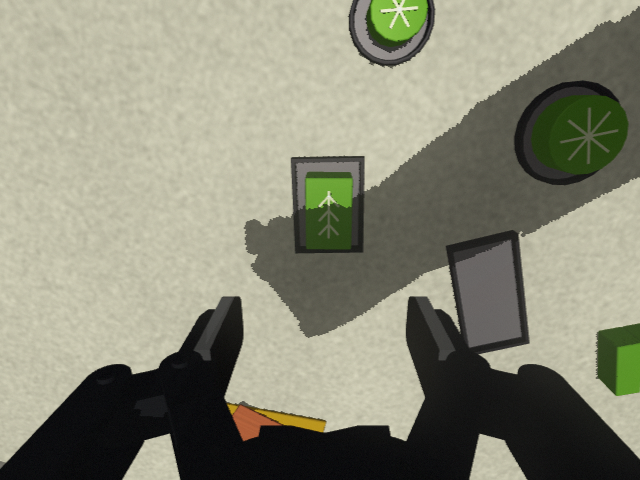

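The short block sits in its case at (329,209). Now the long block.

{"api": "apply_moves", "payload": {
  "targets": [
    [-245, 557, 0, 0, 0, 0.288, 0.8],
    [-245, 557, 0, 0, 0, 0.288, 0.8],
    [-245, 557, 0, 0, 0, 0.288, 0.8],
    [-245, 557, 0, 0, 0, 0.288, 0.8],
    [-245, 557, 0, 0, 0, 0.288, 0.8],
    [-245, 557, 0, 0, 0, 0.288, 0.8],
    [-245, 557, 0, 0, 0, 0.288, 0.8],
    [-245, 557, 0, 0, 0, 0.288, 0.8],
    [-245, 557, 0, 0, 0, 0.288, 0.8],
    [-245, 557, 0, 0, 0, 0.288, 0.8],
    [-245, 557, 50, 0, 0, 0.288, 0.8],
    [-245, 557, 85, 0, 0, 0.288, 0.8],
    [-245, 557, 85, 0, 0, 0.288, 0.8],
    [-245, 557, 85, 0, 0, 0.288, 0.8]
  ]
}}

```text
clock: 20.68
tool_pos: [0.6028, 0.3189, 0.0945]
orientation: [-3.141, -0.0, -3.012]
ft_force: [1.8, -0.5, 1.3]
finger_gap: 0.802
grasp_force: 0.0
```

```bash
python3 look.py w10 ".605,.3175,.032,np.pi+.13"
```

```text
20.675 [0.6028 0.3189 0.0945] 0.8024873846194022 0.0
[320.765  253.9343] 9933.0 (287, 177, 68, 158) z.02: [0.6012 0.3172 0.02  ] 90.0
togo (0.605, 0.3175, 0.032, 3.271592653589793) [-1.97  -1.659 62.514 -0.    -0.    -0.   ]
```

View pics/w10.png

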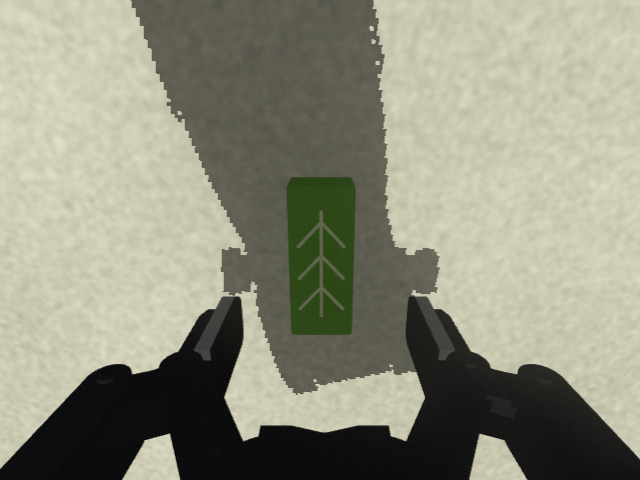

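The long block is square with the jaws at (321,255). Gripping it.

{"api": "apply_moves", "payload": {
  "targets": [
    [-2, -2, 40, 0, 0, 0, 0.8],
    [-2, -2, 62, 0, 0, 0, 0.8],
    [-2, -2, 62, 0, 0, 0, 0.8],
    [-2, -2, 62, 0, 0, 0, 0],
    [-2, -2, 62, 0, 0, 0, 0],
    [-2, -2, 62, 0, 0, 0, 0],
    [-2, -2, 62, 0, 0, 0, 0],
    [-2, -2, 62, 0, 0, 0, 0],
    [-2, -2, 62, 0, 0, 0, 0]
  ]
}}

```text
clock: 21.85
tool_pos: [0.6065, 0.3179, 0.0348]
orientation: [3.141, 0.004, -3.011]
ft_force: [-0.3, -0.2, 4.9]
finger_gap: 0.402
grasp_force: 61.7
```

```bash
python3 - <<'E'
from h import *
from rig import manip
o=manip.get_obs();print(o["clock"],togo(o,.6225,-.1225,.13,np.pi+.667))
E
```

```text
21.85 [  40.961 -438.673  -95.64    -0.       0.004   -0.537]
```

{"api": "apply_moves", "payload": {
  "targets": [
    [0, 0, -50, 0, 0, 0, 0],
    [0, 0, -97, 0, 0, 0, 0],
    [41, -439, -97, 0, 0, -0.537, 0],
    [41, -439, -97, 0, 0, -0.537, 0],
    [41, -439, -97, 0, 0, -0.537, 0],
    [41, -439, -97, 0, 0, -0.537, 0],
    [41, -439, -97, 0, 0, -0.537, 0],
    [41, -439, -97, 0, 0, -0.537, 0],
    [41, -439, -97, 0, 0, -0.537, 0],
    [41, -439, -97, 0, 0, -0.537, 0],
    [41, -439, -97, 0, 0, -0.537, 0],
    [41, -439, -97, 0, 0, -0.537, 0]
  ]
}}

```text
clock: 23.35
tool_pos: [0.6212, -0.1217, 0.1294]
orientation: [3.141, 0.0, -2.473]
ft_force: [-0.3, 0.9, -1.3]
finger_gap: 0.401
grasp_force: 60.8
```

```bash
python3 look.py w11 ".6225,-.1225,.038,np.pi+.667"
```

```text
23.35 [ 0.6212 -0.1217  0.1294] 0.4011900853806513 60.78637361526489
[489.8453 332.5847] 3634.0 (443, 310, 96, 49) z.02: [0.6051 0.0179 0.02  ] 90.0
[324.2462 297.6453] 18431.0 (276, 196, 98, 211) z.02: [ 0.6568 -0.0933  0.02  ] 90.0
[455.7919  32.0282] 6861.5 (402, 0, 116, 75) z.02: [ 0.4823 -0.1389  0.02  ] 90.0
[107.0922  46.8621] 8292.5 (61, 0, 94, 102) z.02: [ 0.6083 -0.2862  0.02  ] 1.5481576919555664
togo (0.6225, -0.1225, 0.038, 3.808592653589793) [-0.553 -1.488 91.4    0.     0.     0.002]
```

View pics/w11.png

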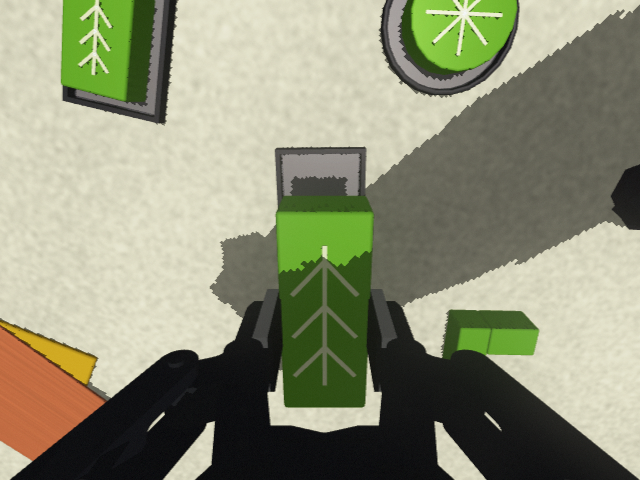

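The held long block (324,305) is in line with the long case, far edge (276–366,149). The offcut (490,332) is well clear of the finger. Lowering.

{"api": "apply_moves", "payload": {
  "targets": [
    [0, -2, 50, 0, 0, 0, 0],
    [0, -2, 80, 0, 0, 0, 0],
    [0, -2, 92, 0, 0, 0, 0],
    [0, -2, 92, 0, 0, 0, 0],
    [0, -2, 92, 0, 0, 0, 0],
    [0, -2, 93, 0, 0, 0, 0.65],
    [0, -2, 93, 0, 0, 0, 0.65],
    [0, -2, 93, 0, 0, 0, 0.65],
    [0, -2, 93, 0, 0, 0, 0.65],
    [0, -2, 50, 0, 0, 0, 0.65],
    [0, -2, -10, 0, 0, 0, 0.7],
    [0, -2, -70, 0, 0, 0, 0.8],
    [0, -2, -110, 0, 0, 0, 0.8],
    [0, -2, -110, 0, 0, 0, 0.8],
    [0, -2, -110, 0, 0, 0, 0.8]
  ]
}}

```text
clock: 25.28
tool_pos: [0.6223, -0.1248, 0.2387]
orientation: [3.141, -0.0, -2.474]
ft_force: [0.2, 0.1, -0.7]
finger_gap: 0.8
grasp_force: 0.0
```

```bash
python3 look.py w12
```

```text
25.275 [ 0.6223 -0.1248  0.2387] 0.8003635516461189 0.0
[444.2932 275.3189] 2117.0 (415, 256, 66, 54) z.02: [0.6113 0.0203 0.02  ] 4.085616588592529
[323.5921 194.9396] 3701.0 (304, 147, 40, 98) z.02: [ 0.6214 -0.1259  0.02  ] 90.0
[181.6806  61.0189] 3939.0 (152, 17, 61, 87) z.02: [ 0.6049 -0.2892  0.02  ] 8.13010311126709
[416.7283  45.5886] 4289.5 (380, 7, 74, 78) z.02: [ 0.4752 -0.1436  0.02  ] 45.0
```

View pics/w12.png

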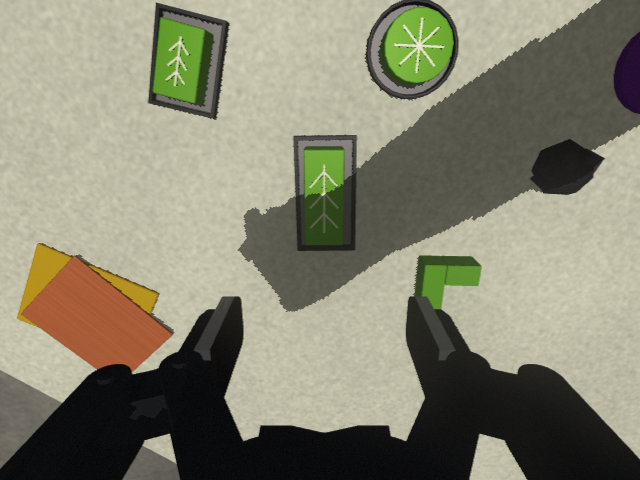

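All four pieces lie inside their cases: long (324,195), short (182,61), large disc (417,45), and the small disc seen earlier. I'll do a quick height check before handing in.

```bash
python3 - <<'E'
from h import *
from rig import manip
c=manip.get_calibration("wrist");im,d=manip.get_image("wrist")
for b in blobs(green(im),300):
    m=np.zeros(im.shape[:2],np.uint8);cv2.drawContours(m,[b[:,None]],-1,1,-1);v,u=np.nonzero(cv2.erode(m,np.ones((9,9))))
    o,r=rays(c,np.c_[u,v]);P=o+r*d[v,u][:,None];print(cen(b),np.median(P,0),np.percentile(P[:,2],[30,50,90]))
S,_=manip.get_image("scene");cs=manip.get_calibration("scene")
for b in blobs(green(S),100): print(cen(b),plane(cs,cen(b),.02)[0])
o=manip.get_obs();print(o["clock"])
E
```

```text
[444.0073 275.7578] [0.608  0.0159 0.026 ] [0.0254 0.026  0.0271]
[322.8352 195.4104] [ 0.6192 -0.1274  0.0293] [0.0289 0.0293 0.0303]
[180.4712  61.4694] [ 0.6035 -0.286   0.0292] [0.0287 0.0292 0.0302]
[415.9998  46.1342] [ 0.4775 -0.1445  0.0293] [0.0289 0.0293 0.0303]
[214.2213 352.1434] [ 0.6034 -0.2919  0.02  ]
[321.4143 312.0573] [ 0.6235 -0.1282  0.02  ]
[162.6276 299.5606] [ 0.4601 -0.3068  0.02  ]
[396.8158 277.2218] [0.6277 0.0175 0.02  ]
[259.9018 267.6606] [ 0.4779 -0.1464  0.02  ]
25.425
```

The placed tops measure 29 mm, meaning the 26 mm pieces are seated on the 3 mm floors. Handing in.

```bash
python3 -c "
from rig import manip
print(manip.hand_in())"
```

```text
the job is handed in; nothing more can be done
None
```

All four engraved pieces are in their own cases and the job is handed in at about 25 s, with no verdict returned; the long, short and large-disc tops measured 29 mm, the small disc was seen seated but not height-checked, nothing touched the stone or offcut as far as I could see, though the offcut's last scene reading shifted 6 px (I put it down to shadow and did not check).

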